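# Lock the gears of the strip roller before cleaning

## Task

I am about to clean the strip roller. Lift the loose cover off its gear well by the knob and set it down, without dropping it, flat in the middle of the cardboard sheet, lined up with the sheet; then slide the red-handled bolt along its track, through the brass keeper, fully home so the gears are locked. Leave the tub, the copper cuff and the pliers where they are.

Things in the scene. Friction and masses are not known exactly. Their poses are not given: they have to be found in the camera images.
- roller: green strip roller, fixed; origin on the bench under the centre of its open gear well. Well 140 (x) by 210 (y) inside, walls 6, rim 88 above the bench, floor 34. Behind it (x 76 to 181) a deck 88 high with three rolls up to 134. In the well: track rails at x -15, y -100 to 12, tops at 50; brass gears, tops at 58: one at x -15 beyond the keeper, two at x 10 to 66, y -11 to 94
- cover: loose aluminium cover, 160 (x) by 230 (y), 0.3 to 0.5 kg, at first on the well's rim. Origin: centre of its underside. A 5 thick lip, 135 by 205, drops into the well (2.5 play); plate above it, top at 9. Black round knob in the middle, 26 across, 17 to 42 above the origin, on a 14 stem. Set down flat it rests on the lip, origin at the surface
- cover_knob (a point): centre of the top of the cover's knob, 42 above the cover's origin
- sheet: brown cardboard sheet on the bench, fixed, 250 (x) by 310 (y) by 4 thick; origin at the centre of its underside
- bolt (a joint): travel of the bolt in m, along the roller's +y towards the keeper: 0 drawn right back, 0.045 fully home against its stop (tip through the keeper, between gear teeth). Friction about 3 N; stays where left. Starts at 0 to 0.012
- bolt_grip (a point): centre of the top of the bolt's upright round red handle, 14 across, in the well, under the cover at first; top 78 above the bench, 28 of it clear above the rails. At x -15, y -50 + travel in the roller's frame; moves with the bolt, axes as the roller's
- keeper (a point): centre of the hole of the brass keeper, a small fixed arch, 29 wide (x), 10 long (y), top 60 above the bench; x -15, y 29 in the roller's frame, on the bolt's line
- tub: white plastic open tub, 110 across, 75 high, loose; origin at the centre of its underside; leave alone
- cuff: copper cuff, a tube 64 across, 55 high, standing on end, loose; origin at the centre of its underside; leave alone
- pliers: pliers with yellow handles lying flat, 165 long, loose; origin on the bench near the pivot, jaws to +x; leave alone

How it is judged:
On the way, in this order (a step that is already met when the one before it is completed fails the run):
1. the cover lies flat in the middle of the cardboard sheet, lined up with it, released (x of cover in the frame of sheet between -0.045 and 0.045 m and y of cover in the frame of sheet between -0.045 and 0.045 m and z of cover in the frame of sheet below 0.009 m and angle between cover's own z axis and vertical below 0.05 rad and angle between the x axis of cover and the x axis of sheet, either way round below 0.26 rad and contact force between the fingers and cover below 0.1 N), for 0.2 s.
2. the bolt is fully home in its keeper (value of joint bolt above 0.041 m), for 0.2 s.
At the end, for the whole second after the job is handed in: The bolt is within 4 mm of its home stop (travel over 41 mm); the cover rests flat on the cardboard sheet, knob up, its centre within 45 mm of the sheet's centre along each of the sheet's axes and its sides within 15 degrees of the sheet's (value of joint bolt above 0.041 m and x of cover in the frame of sheet between -0.045 and 0.045 m and y of cover in the frame of sheet between -0.045 and 0.045 m and z of cover in the frame of sheet below 0.009 m and angle between cover's own z axis and vertical below 0.05 rad and angle between the x axis of cover and the x axis of sheet, either way round below 0.26 rad and linear speed of cover below 0.02 m/s); the robot touches nothing.
It fails at once if the cover was let go or dropped more than 25 mm above the sheet's or bench's surface, away from the roller (contact force between the fingers and cover below 0.05 N and height (world z) of cover above 0.03 m and horizontal distance between cover and roller above 0.15 m).
It fails at once if the tub was pushed by more than 30 mm (distance of tub from where it was at the start of the episode above 0.03 m).
It fails at once if the cuff was pushed by more than 30 mm (distance of cuff from where it was at the start of the episode above 0.03 m).
It fails at once if the pliers were pushed by more than 30 mm (distance of pliers from where it was at the start of the episode above 0.03 m).
It also fails if it takes over 54 s, if anything falls off the work surface, if the arm or the gripper's body presses on something with over 40 N, if the wrist force passes 120 N, or if a joint passes its speed limit or range.

## Robot

A 6-joint arm with a two-finger parallel gripper is mounted at the origin on the work surface. World frame = base frame: x ahead of the robot, y to its left, z up, the work surface at z = 0. Lengths are in m, angles in rad, forces in N, time in s.
With the tool pointing down it reaches from about 0.35 to 0.85 m from the base axis. Payload 8.1 kg.
Tool frame: the origin (TCP) lies midway between the tips of the shut fingers; the grasp point (between the pads) lies 19 mm behind it; z points along the fingers, y is the line along which they close (so a half turn about z gives the same grasp; the last joint's range is limited). The gripper opens to 85 mm and grips with 20 to 120 N. Pads are 22 mm wide; open, the fingers measure 114 mm over their backs; the gripper's body (76 mm by 85 mm) begins 54 mm behind the grasp point. The pads swing forward as they close: fully open they stand 13 mm farther back than shut.
Start: joints at [-1.337, 0.13, 1.488, -0, 1.523, -0.085], TCP at [0.188, -0.57, 0.231] pointing down, gripper open.
Joint ranges: [-2.96, 2.96], [-0.89, 2.26], [0.02, 2.5], [-1.34, 4.48], [0, 2.73], [-2.66, 2.66]. Speed limits (rad/s): [2.39, 2.39, 2.79, 3.14, 3.14, 3.14].

## Interface

Orientations are given as a unit quaternion [x, y, z, w].
In Python, from station import ctrl gives the robot as it stands.
- The arm moves only by the tool play_rows, never from a script. Its argument "plan" is a list of rows, each a list of 3 entries, a list of its own where there are three numbers: the shift along the tool's x, y, z scaled (see below), then the turn, a rotation vector about the tool's x, y, z scaled (see below), then the opening, from 0 (shut) to 1 (fully open). In form: [[[x, y, z], [rx, ry, rz], fingers], ...]. A call has 1 to 8 rows; each row shifts and turns the commanded pose from where the row before left it, along the tool's axes as they then stand; what a row does not reach is not made up. The controller multiplies each number of a shift by 0.1 m and each number of a turn by 60 degrees. A row lasts 1/12 s, in which the tool goes at most 41.7 mm and 7.16 degrees, less where a joint would pass 70% of its speed; a pose out of reach is approached as far as the arm can. A call with a number of a shift or a turn outside -1 to 1 is refused whole. A call with a gripper value outside its range is refused whole. The fingers move at their own pace and stop on an object; "squeeze" is the grip in N (left out, the last holds). Time passes only in rows, so rows that do not move let the fingers close. It gives the time, the measured TCP pose, the force, the opening and the grip force at its end, in the units of the state.
- ctrl.sense(): the state, without advancing time (a new reading comes with each control period).
- ctrl.read_camera(name): name is "scene" or "top" or "wrist"; returns the picture (400x640x3 uint8, blue, green, red); there is no depth.
- ctrl.calibration(name): a dict with "fx", "fy", "cx", "cy" (pixels), "camera_from_world" (4x4, takes a point from world to camera coordinates); the wrist camera has in their place "hand_eye" (4x4, takes a point from camera to tool coordinates, whose origin is the TCP and whose axes are the flange's). Camera axes: x right, y down, z forward; pixel columns grow to the right and rows downward; lengths in m; the calibration is good to about 2 mm. The wrist camera is an equidistant fisheye: a pixel r from the principal point sees the ray r / f radians off the axis. A picture is of the moment at which its call begins: read the wrist's pose just before it. calibration takes no time and is no camera call.
- ctrl.hand_in(): hands the job in; it is judged then, once.
Trained networks look in the newest picture that a camera, given by its name, has taken for a name from the list of things; names that differ only in an ending like _2 or _b are one class to them, and where a whole thing is asked for, a point or a joint stands for the part that bears it (a point fixed in the world has none). Each returns a list of dicts, best first, with "conf" (0 to 1); they miss things now and then, are a little off and sometimes report something else, mostly with a low value. They report only what shows in the picture. A call takes as long as a camera call.
- ctrl.spot_in(name, camera): "rect" ([centre column, centre row, width, height] in pixels, round what is visible of it).
The state is a dict: "t": time; "joint_pos": joint angles; "qvel": joint speeds; "tau": joint torques, N m; "tcp_pos": TCP position; "tcp_rot": TCP orientation; "wrist_force": force on the tool from outside, world axes, zero at the start; "moment": the same for the moment, N m; "opening": finger opening in m; "gripper_force": force on a finger pad.
Only numpy, scipy, OpenCV 4.12 (cv2) and the standard library are available. Lean on these libraries where they do the work, as an engineer would, in place of code of your own. Each camera call takes 0.05 s, during which the arm holds its last target. There are 200 camera calls.

## Working session

There is one attempt and no reset: what is moved stays moved. The work goes in short steps, Python scripts to look and compute and a tool call to move; the robot and the scene stay as the last step left them, time stands still between calls to the robot, and variables do not carry over. Pictures are saved under pics/ and viewed, at most 10 in all, crops included, and the job is handed in when it is done.

Besides the shell and the picture viewer there is one more tool, called after "Call:" by a JSON object that holds its "fn" and its "kwargs", one argument or row to a line. play_rows: Moves the arm, as the interface text tells. Shifts and turns lie within -1 to 1; 1 stands for 0.1 m of shift or 60 degrees of turn. Its arguments: {"type":"object","properties":{"plan":{"type":"array"},"squeeze":{"type":"number"}},"required":["plan"]}

```bash
mkdir -p pics; cat > h.py <<'E'
import numpy as np, cv2
from scipy.spatial.transform import Rotation as R
from station import ctrl
def snap(cam,fn):
    im=ctrl.read_camera(cam); cv2.imwrite('pics/'+fn,im); return im
def ray(cam,px,st=None):
    c=ctrl.calibration(cam); u=(px[0]-c['cx'])/c['fx']; v=(px[1]-c['cy'])/c['fy']
    if cam=='wrist':
        th=np.hypot(u,v); k=np.sin(th)/th if th>1e-9 else 1
        d=np.array([u*k,v*k,np.cos(th)]); H=np.array(c['hand_eye']); st=st or ctrl.sense()
        T=np.eye(4);T[:3,:3]=R.from_quat(st['tcp_rot']).as_matrix();T[:3,3]=st['tcp_pos'];M=T@H
    else:
        d=np.array([u,v,1]); M=np.linalg.inv(np.array(c['camera_from_world']))
    d=M[:3,:3]@d; return M[:3,3],d/np.linalg.norm(d)
def atz(cam,px,z,st=None):
    o,d=ray(cam,px,st); return o+d*(z-o[2])/d[2]
def tri(rays):
    A=sum(np.eye(3)-np.outer(d,d) for o,d in rays); b=sum((np.eye(3)-np.outer(d,d))@o for o,d in rays)
    p=np.linalg.solve(A,b); return p,[float(np.linalg.norm(np.cross(p-o,d))) for o,d in rays]
E
python3 - <<'E'
from h import *
np.set_printoptions(precision=4,suppress=True)
s=ctrl.sense();print(s['t'],s['tcp_pos'],s['tcp_rot'],s['opening'])
for c in ['scene','top']:
    snap(c,c+'0.png')
    k=ctrl.calibration(c);print(c,k['fx'],np.linalg.inv(k['camera_from_world'])[:3,3])
    for n in ['cover_knob','cover','sheet','roller','tub','cuff','pliers']:
        print(c,n,[(np.round(d['rect'],1).tolist(),round(d['conf'],2)) for d in ctrl.spot_in(n,c)[:2]])
print(ctrl.sense()['t'])
E
```

```text
0.0 [ 0.1879 -0.5692  0.2302] [ 0.9873  0.1587 -0.0001 -0.001 ] 0.08531898217629862
scene 465.4059593215818 [1.2976 0.7567 1.4222]
scene cover_knob [([370.3, 226.4, 81.6, 63.6], 0.77)]
scene cover [([371.9, 226.5, 76.2, 59.2], 0.93)]
scene sheet [([291.4, 168.1, 87.1, 78.1], 0.64)]
scene roller [([362.1, 258.4, 90.0, 62.7], 0.89)]
scene tub [([247.7, 119.8, 20.8, 28.9], 0.68)]
scene cuff [([281.0, 232.8, 18.7, 24.2], 0.86)]
scene pliers [([362.4, 256.9, 90.4, 66.4], 0.66), ([453.2, 283.6, 25.3, 39.5], 0.63)]
top 462.5830234389627 [0.3497 0.0094 1.5687]
top cover_knob [([261.6, 219.6, 72.7, 63.3], 0.69)]
top cover [([260.7, 217.3, 79.8, 57.8], 0.77)]
top sheet [([396.9, 219.2, 103.5, 81.8], 0.65)]
top roller [([260.2, 206.1, 75.5, 86.1], 0.81)]
top tub [([492.2, 222.2, 36.5, 34.8], 0.85), ([258.2, 207.2, 70.7, 86.0], 0.41)]
top cuff [([326.0, 151.8, 19.3, 17.8], 0.47), ([396.4, 221.8, 103.4, 83.0], 0.32)]
top pliers [([180.8, 249.2, 27.6, 43.5], 0.57)]
0.8
```

View pics/scene0.png

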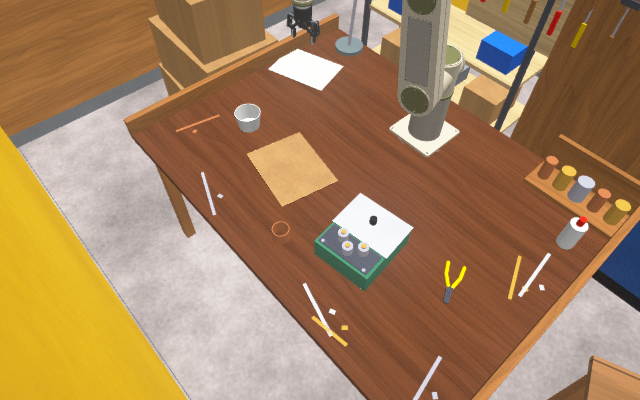

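View pics/top0.png

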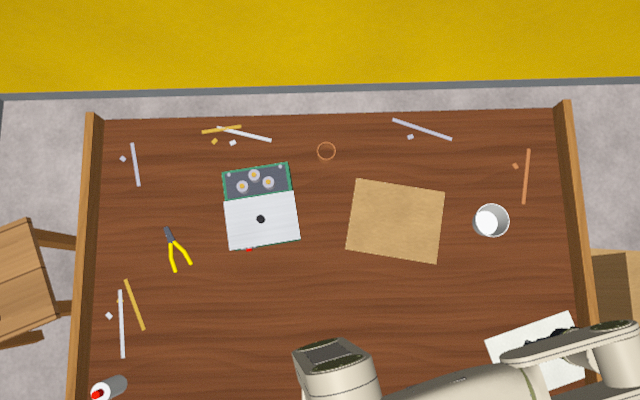

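The pictures show the cover (white plate, knob at scene ≈(373,220), top ≈(261,219)) on the roller. The sheet is centred at ≈(396,221) in top, with the tub right of it at (491,220), the cuff at (326,151) and the pliers at (177,250). I'll refine these by colour segmentation.

```bash
python3 - <<'E'
from h import *
np.set_printoptions(precision=4,suppress=True)
def blob(im,box,f):
    x0,y0,x1,y1=box; m=f(im[y0:y1,x0:x1].astype(int)).astype(np.uint8)
    m=cv2.morphologyEx(m,cv2.MORPH_OPEN,np.ones((2,2)))if m.sum()>300 else m
    n,l,s,c=cv2.connectedComponentsWithStats(m); i=1+np.argmax(s[1:,4]); 
    ct=max(cv2.findContours((l==i).astype(np.uint8),0,2)[0],key=cv2.contourArea)
    return c[i]+[x0,y0],s[i],ct.reshape(-1,2)+[x0,y0]
S=cv2.imread('pics/scene0.png');T=cv2.imread('pics/top0.png')
dark=lambda a:a.max(2)<70
ks,ss,_=blob(S,(360,208,386,232),dark);kt,st,_=blob(T,(250,208,272,230),dark)
print('knob',ks,ss,kt,st); print(tri([ray('scene',ks),ray('top',kt)]))
brown=lambda a:(a[...,2]>150)&(a[...,2]-a[...,0]>50)
for cam,im,box in(('scene',S,(235,120,350,215)),('top',T,(335,165,455,275))):
    c,s,ct=blob(im,box,brown); w=np.array([atz(cam,p,0.004)[:2] for p in ct],np.float32)
    print(cam,'sheet',s,cv2.minAreaRect(w))
white=lambda a:(a.min(2)>160)
for cam,im,box in(('scene',S,(325,185,420,265)),('top',T,(210,180,310,260))):
    c,s,ct=blob(im,box,white); w=np.array([atz(cam,p,0.097)[:2] for p in ct],np.float32)
    print(cam,'cover',s,cv2.minAreaRect(w))
for n,p in(('tub',(491,220)),('cuff',(326,151)),('pl',(177,250))):print(n,atz('top',p,0))
print(R.from_quat(ctrl.sense()['tcp_rot']).as_matrix())
E
```

```text
knob [372.8788 220.5152] [10  8  7  9 33] [260.125 218.825] [ 7  7  7  8 40]
(array([0.5591, 0.2249, 0.1109]), [0.0017944624509577008, 0.0017944624509575416])
scene sheet [  13   13   92   74 3764] ((0.5571529269218445, -0.21569032967090607), (0.31424713134765625, 0.2541673481464386), 78.79322052001953)
top sheet [  11   14  100   87 6753] ((0.5537282228469849, -0.22079485654830933), (0.31220778822898865, 0.25318416953086853), 79.07868194580078)
scene cover [   9   10   80   64 2670] ((0.5785847902297974, 0.23265814781188965), (0.18980680406093597, 0.2284633368253708), 7.8375563621521)
top cover [  15   12   77   59 3499] ((0.553379476070404, 0.22145923972129822), (0.16171155869960785, 0.2302931547164917), 7.95424222946167)
tub [ 0.5486 -0.5454  0.    ]
cuff [0.8081 0.0112 0.    ]
pl [0.4749 0.5245 0.    ]
[[ 0.9496  0.3134 -0.    ]
 [ 0.3134 -0.9496  0.    ]
 [-0.     -0.     -1.    ]]
```

Call:
{"fn": "play_rows", "kwargs": {
  "plan": [
    [[0.14,-0.15,0],[0,0,0],1],
    [[0.28,-0.3,0],[0,0,0],1],
    [[0.28,-0.3,0],[0,0,0],1],
    [[0.28,-0.3,0],[0,0,0],1],
    [[0.28,-0.3,0],[0,0,0],1],
    [[0.28,-0.3,0],[0,0,0],1],
    [[0.28,-0.3,0],[0,0,0],1],
    [[0.28,-0.3,0],[0,0,0],1]
  ]
}}

```text
t: 1.47
tcp_pos: [0.3173, -0.2886, 0.2315]
tcp_rot: [0.987, 0.158, 0.0, 0.0]
wrist_force: [0.6, 0.0, 0.6]
opening: 0.0852
gripper_force: 0.0
```

Call:
{"fn": "play_rows", "kwargs": {
  "plan": [
    [[0.28,-0.3,0],[0,0,0],1],
    [[0.28,-0.3,0],[0,0,0],1],
    [[0.28,-0.3,0],[0,0,0],1],
    [[0.28,-0.3,0],[0,0,0],1],
    [[0.28,-0.3,0],[0,0,0],1],
    [[0.28,-0.3,0],[0,0,0],1],
    [[0.28,-0.3,0],[0,0,0],1],
    [[0.28,-0.3,0],[0,0,0],1]
  ]
}}

```text
t: 2.13
tcp_pos: [0.455, 0.01, 0.2318]
tcp_rot: [0.987, 0.159, 0.001, 0.0]
wrist_force: [1.5, -1.2, -0.7]
opening: 0.0857
gripper_force: 0.0
```

Call:
{"fn": "play_rows", "kwargs": {
  "plan": [
    [[0,0,0],[0,0,0.1],1],
    [[0,0,0],[0,0,0.07],1],
    [[0,0,0],[0,0,0],1],
    [[0,0,0],[0,0,0],1],
    [[0,0,0],[0,0,0],1]
  ]
}}

```text
t: 2.55
tcp_pos: [0.4544, 0.0075, 0.2314]
tcp_rot: [0.997, 0.071, 0.0, 0.0]
wrist_force: [-0.4, 0.1, -0.4]
opening: 0.0857
gripper_force: 0.0
```

```bash
python3 - <<'E'
from h import *
np.set_printoptions(precision=4,suppress=True)
s=ctrl.sense();print(s['t'],s['tcp_pos'],np.abs(s['qvel']).max());print(R.from_quat(s['tcp_rot']).as_matrix())
snap('wrist','w1.png')
for n in('cover_knob','cover'):print(n,[(np.round(d['rect'],1).tolist(),round(d['conf'],2)) for d in ctrl.spot_in(n,'wrist')[:2]])
E
```

```text
2.55 [0.4544 0.0075 0.2314] 0.009532699067137232
[[ 0.9898  0.1421  0.0002]
 [ 0.1421 -0.9898 -0.    ]
 [ 0.0002  0.0001 -1.    ]]
cover_knob [([140.7, 74.5, 174.1, 149.1], 0.61)]
cover [([139.2, 72.5, 179.3, 145.0], 0.85)]
```

View pics/w1.png

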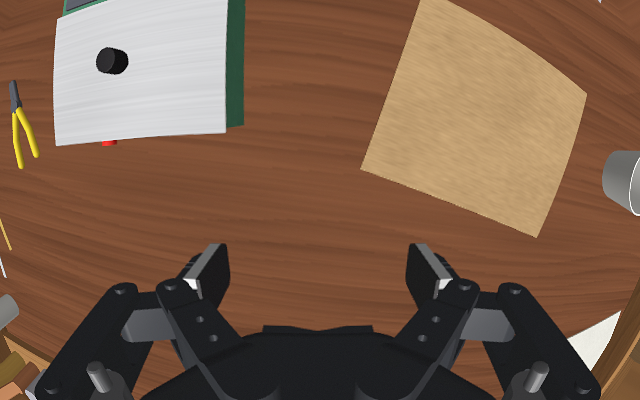

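The wrist picture shows the knob at ≈(110,61), the whole sheet around (470,120), and the open fingers at the bottom. I'll go on to the knob for a second view.

Call:
{"fn": "play_rows", "kwargs": {
  "plan": [
    [[0.1,-0.34,0],[0,0,0],1],
    [[0.1,-0.34,0],[0,0,0],1],
    [[0.1,-0.34,0],[0,0,0],1],
    [[0.1,-0.34,0],[0,0,0],1],
    [[0.1,-0.36,0],[0,0,0],1],
    [[0.1,-0.36,0],[0,0,0],1],
    [[0,0,0],[0,0,0],1],
    [[0,0,0],[0,0,0],1]
  ]
}}

```text
t: 3.37
tcp_pos: [0.4845, 0.2235, 0.231]
tcp_rot: [0.997, 0.072, -0.0, 0.0]
wrist_force: [-0.2, 0.1, 0.4]
opening: 0.0859
gripper_force: 0.0
```

```bash
python3 - <<'E'
from h import *
np.set_printoptions(precision=4,suppress=True)
s=ctrl.sense();print(s['t'],s['tcp_pos'],np.abs(s['qvel']).max())
im=snap('wrist','w2.png')
for n in('cover_knob','cover'):print(n,[(np.round(d['rect'],1).tolist(),round(d['conf'],2)) for d in ctrl.spot_in(n,'wrist')[:2]])
E
```

```text
3.3667 [0.4845 0.2235 0.231 ] 0.04784062729977129
cover_knob [([327.0, 112.5, 241.2, 172.7], 0.61)]
cover [([328.6, 108.9, 246.9, 171.1], 0.77)]
```

View pics/w2.png

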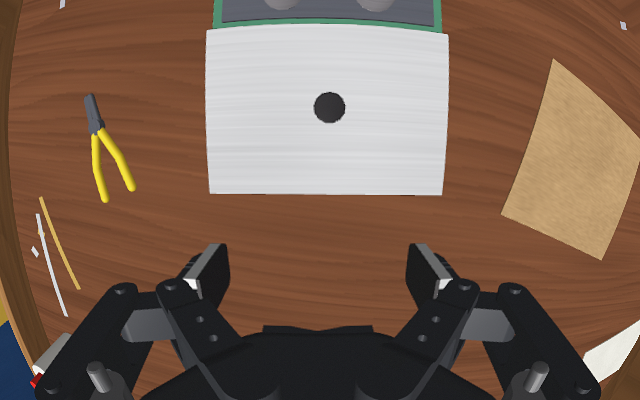

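Knob at (329,107), seen almost from straight above. The cover's near corners are at (210,194) and (442,195).

```bash
python3 - <<'E'
from h import *
np.set_printoptions(precision=4,suppress=True)
s2=ctrl.sense(); s1=dict(tcp_pos=[0.4544,0.0075,0.2314],tcp_rot=R.from_matrix([[.9898,.1421,0],[.1421,-.9898,0],[0,0,-1]]).as_quat())
c=ctrl.calibration('wrist');print(c['fx'],c['cx'],c['cy'],np.array(c['hand_eye']))
def dk(f,b):
    im=cv2.imread('pics/'+f)[b[1]:b[3],b[0]:b[2]].astype(int); m=(im.max(2)<90).astype(np.uint8)
    n,l,st,ce=cv2.connectedComponentsWithStats(m); i=1+np.argmax(st[1:,4]); return ce[i]+b[:2],st[i]+np.array([b[0],b[1],0,0,0])
a,sa=dk('w1.png',(85,35,140,85));b,sb=dk('w2.png',(300,80,360,135));print(a,sa,b,sb)
print(tri([ray('wrist',a,s1),ray('wrist',b,s2)]))
for z in(.112,.125):print(z,atz('wrist',b,z,s2),'w1 left edge',atz('wrist',(sa[0]+13,a[1]),z,s1))
r=13/np.linalg.norm(atz('wrist',b+[sb[2]/2,0],.125,s2)-atz('wrist',b,.125,s2))*1e-3;print('size ratio',r)
for p in((210,194),(442,195),(448,35),(206,30)):print(p,atz('wrist',p,.097,s2))
for f,s,box in(('w1.png',s1,(350,0,600,245)),):
    im=cv2.imread('pics/'+f).astype(int)[box[1]:box[3],box[0]:box[2]]
    m=((im[...,2]>150)&(im[...,2]-im[...,0]>50)).astype(np.uint8);m=cv2.morphologyEx(m,cv2.MORPH_OPEN,np.ones((5,5)))
    ct=max(cv2.findContours(m,0,2)[0],key=cv2.contourArea).reshape(-1,2)+box[:2]
    print(cv2.minAreaRect(np.array([atz('wrist',p,.004,s)[:2] for p in ct],np.float32)))
E
```

```text
309.70691628693146 317.4030747944959 197.9422458157486 [[-0.0006 -0.9646 -0.2636  0.0668]
 [ 1.     -0.0007  0.0003  0.0006]
 [-0.0004 -0.2636  0.9646 -0.1419]
 [ 0.      0.      0.      1.    ]]
[111.5489  60.6701] [ 96  47  32  28 685] [329.186  106.9658] [314  92  31  31 731]
(array([0.5587, 0.2211, 0.1156]), [0.000566218126653126, 0.0005662181266531116])
0.112 [0.5593 0.2209 0.112 ] w1 left edge [0.5588 0.2275 0.112 ]
0.125 [0.5589 0.2214 0.125 ] w1 left edge [0.5569 0.217  0.125 ]
size ratio 1.0570317388819084
(210, 194) [0.4658 0.3217 0.097 ]
(442, 195) [0.496  0.0992 0.097 ]
(448, 35) [0.6499 0.12   0.097 ]
(206, 30) [0.6209 0.3431 0.097 ]
((0.5571944713592529, -0.2192872166633606), (0.31020456552505493, 0.25008150935173035), 79.07244110107422)
```

Call:
{"fn": "play_rows", "kwargs": {
  "plan": [
    [[0.24,0.04,0],[0,0,0],1],
    [[0.25,0.04,0.1],[0,0,0],1],
    [[0.24,0.05,0.2],[0,0,0],1],
    [[0,0,0.3],[0,0,0],0.7],
    [[0,0,0.3],[0,0,0],0.7],
    [[0,0,0.2],[0,0,0],0.7],
    [[0,0,0.1],[0,0,0],0.7],
    [[0,0,0],[0,0,0],0.7]
  ],
  "squeeze": 60
}}

```text
t: 4.18
tcp_pos: [0.557, 0.2176, 0.1084]
tcp_rot: [0.998, 0.069, -0.002, 0.001]
wrist_force: [-0.5, 0.6, -0.3]
opening: 0.0599
gripper_force: 0.0
```

Call:
{"fn": "play_rows", "kwargs": {
  "plan": [
    [[0,0,0.11],[0,0,0],0.5],
    [[0,0,0],[0,0,0],0],
    [[0,0,0],[0,0,0],0],
    [[0,0,0],[0,0,0],0],
    [[0,0,0],[0,0,0],0],
    [[0,0,0],[0,0,0],0],
    [[0,0,0],[0,0,0],0],
    [[0,0,0],[0,0,0],0]
  ]
}}

```text
t: 4.85
tcp_pos: [0.5591, 0.2221, 0.1021]
tcp_rot: [0.997, 0.071, 0.001, -0.002]
wrist_force: [-1.9, 9.5, -1.0]
opening: 0.0241
gripper_force: 59.0
```

Call:
{"fn": "play_rows", "kwargs": {
  "plan": [
    [[0,0,-0.04],[0,0,0],0],
    [[0,0,-0.08],[0,0,0],0],
    [[0,0,-0.15],[0,0,0],0],
    [[0,0,-0.25],[0,0,0],0],
    [[0,0,-0.25],[0,0,0],0],
    [[0,0,-0.25],[0,0,0],0],
    [[0,0,-0.1],[0,0,0],0],
    [[0,0,0],[0,0,0],0]
  ],
  "squeeze": 80
}}

```text
t: 5.52
tcp_pos: [0.561, 0.2202, 0.217]
tcp_rot: [0.998, 0.07, 0.004, -0.001]
wrist_force: [1.8, -0.2, -2.5]
opening: 0.0233
gripper_force: 79.5
```

```bash
python3 - <<'E'
from h import *
np.set_printoptions(precision=4,suppress=True)
s=ctrl.sense();print(s['t'],s['tcp_pos'],s['wrist_force'],s['moment'],s['opening'],s['joint_pos']);print(R.from_quat(s['tcp_rot']).as_matrix())
w=snap('wrist','w3.png');t=snap('top','t3.png')
print(ctrl.spot_in('bolt_grip','top')[:2])
cv2.imwrite('pics/c3.png',np.vstack([w,cv2.resize(t[120:290,180:460],(640,388),interpolation=cv2.INTER_CUBIC)])[:,:].copy()) 
im=cv2.imread('pics/c3.png');cv2.imwrite('pics/c3.png',cv2.resize(im,None,fx=.75,fy=.75))
E
```

```text
5.5167 [0.561  0.2202 0.217 ] [ 1.794  -0.2365 -2.4741] [ 0.0221 -0.0167 -0.0019] 0.023319774425801337 [ 0.2891  0.1367  1.5074 -0.0001  1.4899  1.719 ]
[[ 0.9901  0.1404  0.0073]
 [ 0.1404 -0.9901  0.002 ]
 [ 0.0075 -0.001  -1.    ]]
[{'rect': [491.7, 221.2, 36.6, 30.9], 'conf': 0.43}]
```

View pics/c3.png

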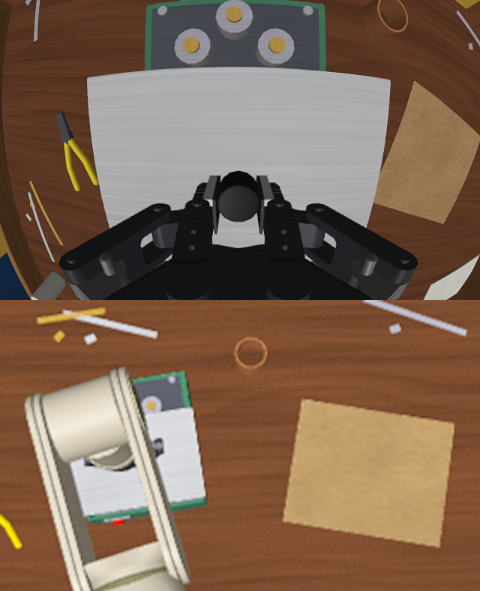

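The cover hangs level in the fingers and nothing has slipped. Next I carry it over the sheet.

Call:
{"fn": "play_rows", "kwargs": {
  "plan": [
    [[-0.02,0.15,0],[0,0,0],0],
    [[-0.05,0.3,0],[0,0,0],0],
    [[-0.06,0.4,0],[0,0,0],0],
    [[-0.06,0.4,0],[0,0,0],0],
    [[-0.06,0.4,0],[0,0,0],0],
    [[-0.06,0.4,0],[0,0,0],0],
    [[-0.06,0.4,0],[0,0,0],0],
    [[-0.06,0.4,0],[0,0,0],0]
  ]
}}

```text
t: 6.33
tcp_pos: [0.5545, -0.0708, 0.2102]
tcp_rot: [0.998, 0.07, -0.002, -0.0]
wrist_force: [0.1, -0.4, -2.7]
opening: 0.0235
gripper_force: 79.4
```

Call:
{"fn": "play_rows", "kwargs": {
  "plan": [
    [[-0.06,0.4,0],[0,0,0],0],
    [[-0.06,0.4,0],[0,0,0],0],
    [[-0.06,0.4,0],[0,0,0],0],
    [[-0.03,0.2,0],[0,0,0.05],0],
    [[-0.02,0.1,0],[0,0,0.1],0],
    [[0,0,0],[0,0,0.1],0],
    [[0,0,0],[0,0,0.067],0],
    [[0,0,0],[0,0,0],0]
  ]
}}

```text
t: 7.0
tcp_pos: [0.5524, -0.2208, 0.2099]
tcp_rot: [0.995, -0.098, -0.002, -0.001]
wrist_force: [-0.1, 0.3, -2.8]
opening: 0.0235
gripper_force: 79.5
```

Call:
{"fn": "play_rows", "kwargs": {
  "plan": [
    [[0,0,0.2],[0,0,0],0],
    [[0,0,0.3],[0,0,0],0],
    [[0,0,0.3],[0,0,0],0],
    [[0,0,0.3],[0,0,0],0],
    [[0,0,0.2],[0,0,0],0],
    [[0,0,0.1],[0,0,0],0],
    [[0,0,0],[0,0,0],0],
    [[0,0,0],[0,0,0],0]
  ]
}}

```text
t: 7.67
tcp_pos: [0.5535, -0.2202, 0.072]
tcp_rot: [0.995, -0.095, -0.001, -0.0]
wrist_force: [0.1, -0.5, -2.5]
opening: 0.0235
gripper_force: 79.5
```

```bash
python3 - <<'E'
from h import *
np.set_printoptions(precision=4,suppress=True)
s=ctrl.sense();print(s['t'],s['tcp_pos'],s['wrist_force'],s['opening']);print(R.from_quat(s['tcp_rot']).as_matrix())
snap('wrist','w4.png')
E
```

```text
7.6667 [ 0.5535 -0.2202  0.072 ] [ 0.1286 -0.5062 -2.4705] 0.023495027009603712
[[ 0.982  -0.1888 -0.0012]
 [-0.1888 -0.982   0.0005]
 [-0.0012 -0.0003 -1.    ]]
```

View pics/w4.png

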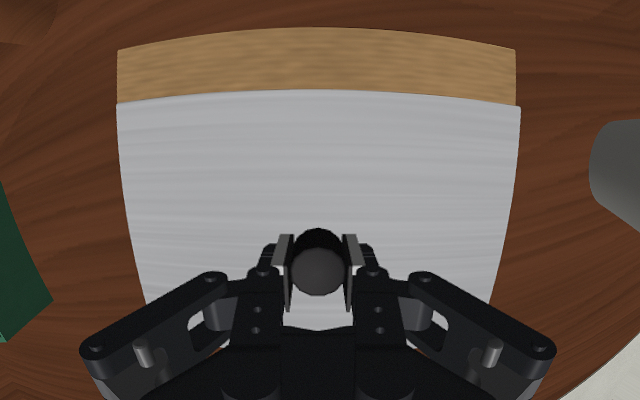

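The cover's edges are parallel to the sheet's, with an even margin left and right (116–520 px against 117–515 px). I'll lower it to contact.

Call:
{"fn": "play_rows", "kwargs": {
  "plan": [
    [[0,0,0.15],[0,0,0],0],
    [[0,0,0.15],[0,0,0],0],
    [[0,0,0.08],[0,0,0],0],
    [[0,0,0.04],[0,0,0],0],
    [[0,0,0.03],[0,0,0],0],
    [[0,0,0],[0,0,0],0],
    [[0,0,0],[0,0,0],0]
  ]
}}

```text
t: 8.3
tcp_pos: [0.5545, -0.2207, 0.0282]
tcp_rot: [0.995, -0.095, 0.001, 0.0]
wrist_force: [0.6, -0.2, -3.7]
opening: 0.0235
gripper_force: 79.6
```

Call:
{"fn": "play_rows", "kwargs": {
  "plan": [
    [[0,0,0.02],[0,0,0],0],
    [[0,0,0.01],[0,0,0],0],
    [[0,0,0],[0,0,0],0],
    [[0,0,0],[0,0,0],0]
  ]
}}

```text
t: 8.63
tcp_pos: [0.554, -0.2203, 0.0244]
tcp_rot: [0.995, -0.095, 0.0, -0.0]
wrist_force: [0.2, -0.3, -2.9]
opening: 0.0236
gripper_force: 79.6
```

Call:
{"fn": "play_rows", "kwargs": {
  "plan": [
    [[0,0,0.02],[0,0,0],0],
    [[0,0,0.01],[0,0,0],0],
    [[0,0,0],[0,0,0],0],
    [[0,0,0],[0,0,0],0]
  ]
}}

```text
t: 8.97
tcp_pos: [0.5544, -0.2206, 0.0227]
tcp_rot: [0.995, -0.095, 0.0, 0.0]
wrist_force: [-3.8, 1.0, 7.2]
opening: 0.0236
gripper_force: 81.2
```

Contact: the force along z changed sign from -3 to +7 N, at the expected height. Releasing and rising.

Call:
{"fn": "play_rows", "kwargs": {
  "plan": [
    [[0,0,0],[0,0,0],0.5],
    [[0,0,0],[0,0,0],0.7],
    [[0,0,0],[0,0,0],0.7],
    [[0,0,0],[0,0,0],0.7],
    [[0,0,0],[0,0,0],0.7],
    [[0,0,-0.1],[0,0,0],0.7],
    [[0,0,-0.2],[0,0,0],0.7],
    [[0,0,-0.35],[0,0,0],0.7]
  ]
}}

```text
t: 9.63
tcp_pos: [0.551, -0.2189, 0.0833]
tcp_rot: [0.995, -0.095, -0.004, -0.001]
wrist_force: [-0.2, 1.1, -0.7]
opening: 0.0597
gripper_force: 0.0
```

Call:
{"fn": "play_rows", "kwargs": {
  "plan": [
    [[0,0,-0.4],[0,0,0],0.7],
    [[0,0,-0.4],[0,0,0],0.7],
    [[0,0,-0.4],[0,0,-0.1],0.7],
    [[0,0,-0.3],[0,0,-0.1],0],
    [[0,0,0],[0,0,-0.11],0],
    [[0,0,0],[0,0,0],0]
  ]
}}

```text
t: 10.13
tcp_pos: [0.5555, -0.2211, 0.2407]
tcp_rot: [0.998, 0.069, 0.003, 0.002]
wrist_force: [-0.4, -0.5, -0.2]
opening: 0.0237
gripper_force: 0.0
```

```bash
python3 - <<'E'
from h import *
np.set_printoptions(precision=4,suppress=True)
s=ctrl.sense();print(s['t'],s['tcp_pos'],s['wrist_force'],s['opening']);print(R.from_quat(s['tcp_rot']).as_matrix())
S=snap('scene','s5.png');snap('wrist','w5.png')
for cam in('scene','top'):
  if cam=='top':snap('top','t5.png')
  for n in('cover','bolt_grip'):print(cam,n,[(np.round(d['rect'],1).tolist(),round(d['conf'],2)) for d in ctrl.spot_in(n,cam)[:2]])
T=cv2.imread('pics/t5.png')
cv2.imwrite('pics/c5.png',np.hstack([cv2.resize(S[120:290,230:430],(400,340)),cv2.resize(T[130:280,200:460],(400,231),interpolation=cv2.INTER_CUBIC)[:].repeat(1,0) if 0 else cv2.resize(T[130:280,210:460],(400,340))]))
E
```

```text
10.1333 [ 0.5555 -0.2211  0.2407] [-0.4127 -0.5293 -0.2092] 0.023678778790224817
[[ 0.9903  0.1385  0.006 ]
 [ 0.1386 -0.9903 -0.003 ]
 [ 0.0055  0.0038 -1.    ]]
scene cover [([290.7, 165.8, 56.8, 50.7], 0.7)]
scene bolt_grip [([291.8, 169.9, 88.1, 75.7], 0.67), ([366.6, 224.1, 21.9, 16.9], 0.57)]
top cover [([394.6, 219.9, 71.6, 56.7], 0.93)]
top bolt_grip [([277.4, 221.9, 33.9, 7.1], 0.56)]
```

View pics/c5.png

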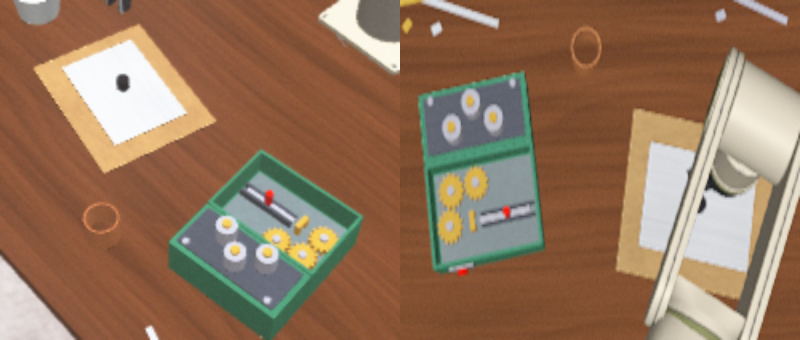

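The cover lies centred and square on the sheet. The bolt's red handle shows at scene ≈(364,218) and top ≈(277,223). Next, above the well for a wrist view.

Call:
{"fn": "play_rows", "kwargs": {
  "plan": [
    [[-0.01,-0.2,0],[0,0,0],0],
    [[-0.02,-0.4,0],[0,0,0],0],
    [[-0.02,-0.4,0],[0,0,0],0],
    [[-0.02,-0.4,0],[0,0,0],0],
    [[-0.02,-0.4,0],[0,0,0],0],
    [[-0.02,-0.4,0],[0,0,0],0],
    [[-0.02,-0.4,0],[0,0,0],0],
    [[-0.02,-0.4,0],[0,0,0],0]
  ]
}}

```text
t: 11.15
tcp_pos: [0.4981, 0.0766, 0.2357]
tcp_rot: [0.998, 0.066, -0.0, -0.0]
wrist_force: [0.1, 0.9, 0.1]
opening: 0.0003
gripper_force: 0.0
```

Call:
{"fn": "play_rows", "kwargs": {
  "plan": [
    [[-0.02,-0.4,0],[0,0,0],0],
    [[0,-0.35,0],[0,0,0],0],
    [[0,-0.1,0],[0,0,0],0],
    [[0,0,0],[0,0,0],0],
    [[0,0,0],[0,0,0],0],
    [[0,0,0],[0,0,0],0]
  ]
}}

```text
t: 11.65
tcp_pos: [0.4859, 0.158, 0.2359]
tcp_rot: [0.998, 0.066, -0.0, 0.0]
wrist_force: [0.3, 0.4, 0.0]
opening: -0.0002
gripper_force: 0.0
```

```bash
python3 - <<'E'
from h import *
np.set_printoptions(precision=4,suppress=True)
s=ctrl.sense();print(s['t'],s['tcp_pos'],s['opening']);print(R.from_quat(s['tcp_rot']).as_matrix())
W=snap('wrist','w6.png')
print([(np.round(d['rect'],1).tolist(),round(d['conf'],2)) for d in ctrl.spot_in('bolt_grip','wrist')[:2]])
def red(im,b):
    a=im[b[1]:b[3],b[0]:b[2]].astype(int);m=((a[...,2]>110)&(a[...,2]-a[...,1]>80)&(a[...,2]-a[...,0]>80)).astype(np.uint8)
    n,l,st,ce=cv2.connectedComponentsWithStats(m); return [(np.round(ce[i]+b[:2],1),st[i]) for i in range(1,n) if st[i][4]>4]
sc=red(cv2.imread('pics/s5.png'),(350,205,385,235));tp=red(cv2.imread('pics/t5.png'),(262,212,292,236));wr=red(W,(150,0,500,230))
print(sc,tp,wr)
big=lambda r:max(r,key=lambda q:q[1][4])[0]
rs=[ray('scene',big(sc)),ray('top',big(tp)),ray('wrist',big(wr),s)]
print(tri(rs),tri(rs[:2]),atz('wrist',big(wr),.078,s),atz('wrist',big(wr),.065,s))
E
```

```text
11.65 [0.4859 0.158  0.2359] -0.0001593166819658858
[[ 0.9912  0.1322 -0.0007]
 [ 0.1322 -0.9912 -0.0007]
 [-0.0008  0.0006 -1.    ]]
[([300.2, 116.7, 96.9, 15.1], 0.75)]
[(array([364.2, 218. ]), array([13, 10,  4,  8, 24], dtype=int32))] [(array([276.1, 222.8]), array([12,  9,  5,  5, 18], dtype=int32))] [(array([304.3, 116.2]), array([148, 110,  14,  14, 155], dtype=int32)), (array([214.9, 183.4]), array([ 57, 182,  18,   5,  65], dtype=int32))]
(array([0.5501, 0.1791, 0.0675]), [0.0014281235315276462, 0.0014570531276397614, 0.0006191253496631143]) (array([0.5505, 0.1793, 0.0679]), [0.0013929755126640235, 0.0013929755126640797]) [0.5497 0.1783 0.078 ] [0.5496 0.1788 0.065 ]
```

View pics/w6.png

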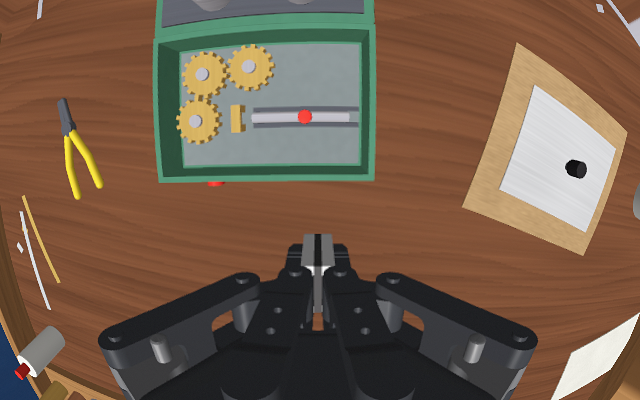

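The handle is at (304,116) in wrist view, or world ≈(0.550, 0.1785). Travel comes out at about 9 mm, so some 36 mm remain. I'll turn the tool 90° so the knuckles clear the well walls, then push with the shut fingers from behind.

Call:
{"fn": "play_rows", "kwargs": {
  "plan": [
    [[0.33,0.07,0],[0,0,0],0],
    [[0.33,0.07,0],[0,0,0],0],
    [[0,0,0],[0,0,-0.115],0],
    [[0,0,0],[0,0,-0.115],0],
    [[0,0,0],[0,0,-0.115],0],
    [[0,0,0],[0,0,-0.115],0],
    [[0,0,0],[0,0,-0.115],0],
    [[0,0,0],[0,0,-0.115],0]
  ]
}}

```text
t: 12.42
tcp_pos: [0.5535, 0.1523, 0.2361]
tcp_rot: [0.909, 0.417, -0.0, 0.0]
wrist_force: [-0.3, -0.2, 0.5]
opening: -0.0001
gripper_force: 0.0
```

Call:
{"fn": "play_rows", "kwargs": {
  "plan": [
    [[0,0,0.2],[0,0,-0.115],0],
    [[0,0,0.2],[0,0,-0.115],0],
    [[0,0,0.2],[0,0,-0.115],0],
    [[0,0,0.2],[0,0,-0.115],0],
    [[0,0,0.2],[0,0,-0.115],0],
    [[0,0,0.2],[0,0,-0.115],0],
    [[0,0,0],[0,0,-0.115],0],
    [[0,0,0],[0,0,0],0]
  ]
}}

```text
t: 13.08
tcp_pos: [0.552, 0.1522, 0.1142]
tcp_rot: [0.659, 0.752, -0.002, -0.001]
wrist_force: [0.5, -0.6, 0.9]
opening: 0.0001
gripper_force: 0.0
```

```bash
python3 - <<'E'
from h import *
np.set_printoptions(precision=4,suppress=True)
s=ctrl.sense();M=R.from_quat(s['tcp_rot']).as_matrix();print(s['t'],s['tcp_pos'],s['joint_pos'][5]);print(M)
snap('wrist','w7.png');b=(150,100,550,399)
a=cv2.imread('pics/w7.png').astype(int);m=((a[...,2]>110)&(a[...,2]-a[...,1]>80)&(a[...,2]-a[...,0]>80)).astype(np.uint8)
n,l,st,ce=cv2.connectedComponentsWithStats(m)
for i in range(1,n):
    if st[i][4]>30:
        p=atz('wrist',ce[i],.072,s);print(ce[i],st[i],p,'in tool',M.T@(p-s['tcp_pos']))
p=np.array([.5498,.1785,.078]);print(M.T@(p-s['tcp_pos']))
E
```

```text
13.0833 [0.552  0.1522 0.1142] 0.04767178652944341
[[-0.1316  0.9913 -0.0037]
 [ 0.9913  0.1316 -0.0009]
 [-0.0004 -0.0038 -1.    ]]
[319.0949 179.2106] [308 165  23  29 527] [0.5495 0.1795 0.072 ] in tool [0.0274 0.0012 0.0422]
[0.0264 0.0014 0.0362]
```

View pics/w7.png

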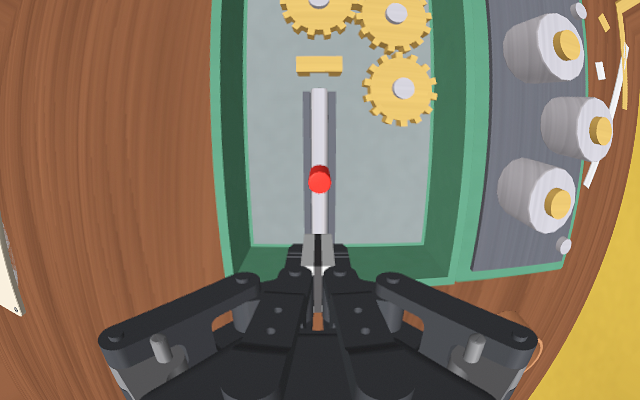

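The fingers are in line with the bolt: the handle lies 27 mm ahead along tool x and 1 mm off in y. Next I descend, then push.

Call:
{"fn": "play_rows", "kwargs": {
  "plan": [
    [[0,0,0.2],[0,0,0],0],
    [[0,0.01,0.2],[0,0,0],0],
    [[0,0,0.1],[0,0,0],0],
    [[0,0,0.06],[0,0,0],0],
    [[0,0,0],[0,0,0],0],
    [[0,0,0],[0,0,0],0]
  ]
}}

```text
t: 13.63
tcp_pos: [0.5546, 0.1539, 0.061]
tcp_rot: [0.661, 0.75, 0.0, 0.0]
wrist_force: [-0.2, -0.1, 1.0]
opening: -0.0
gripper_force: 0.0
```

Call:
{"fn": "play_rows", "kwargs": {
  "plan": [
    [[0.04,0,0],[0,0,0],0],
    [[0.05,0,0],[0,0,0],0],
    [[0.05,0,0],[0,0,0],0],
    [[0.06,0,0],[0,0,0],0],
    [[0.06,0,0],[0,0,0],0],
    [[0.06,0,0],[0,0,0],0],
    [[0.04,0,0],[0,0,0],0],
    [[0,0,0],[0,0,0],0]
  ]
}}

```text
t: 14.3
tcp_pos: [0.5493, 0.191, 0.0603]
tcp_rot: [0.66, 0.751, 0.0, -0.0]
wrist_force: [0.1, -0.0, 0.1]
opening: 0.0002
gripper_force: 0.0
```

Call:
{"fn": "play_rows", "kwargs": {
  "plan": [
    [[0.03,0,0],[0,0,0],0],
    [[0.03,0,0],[0,0,0],0],
    [[0.02,0,0],[0,0,0],0]
  ]
}}

```text
t: 14.55
tcp_pos: [0.5482, 0.1977, 0.0601]
tcp_rot: [0.66, 0.751, -0.0, -0.0]
wrist_force: [-0.5, -3.2, 2.0]
opening: -0.0004
gripper_force: 1.6
```

```bash
cat > r.py <<'E'
from h import *
np.set_printoptions(precision=4,suppress=True)
s=ctrl.sense();M=R.from_quat(s['tcp_rot']).as_matrix();print(s['t'],s['tcp_pos'],s['wrist_force'])
a=snap('wrist','w_%d.png'%(s['t']*100)).astype(int);m=((a[...,2]>110)&(a[...,2]-a[...,1]>80)&(a[...,2]-a[...,0]>80)).astype(np.uint8)
n,l,st,ce=cv2.connectedComponentsWithStats(m)
for i in range(1,n):
    if st[i][4]>30:
        p=atz('wrist',ce[i],.074,s);print(ce[i],st[i],p,'in tool',M.T@(p-s['tcp_pos']))
E
python3 r.py
```

```text
14.55 [0.5482 0.1977 0.0601] [-0.4722 -3.1908  2.0026]
[314.1361 222.1754] [ 299  200   31   45 1146] [0.5445 0.2173 0.074 ] in tool [ 0.0199 -0.0012 -0.0139]
```

Call:
{"fn": "play_rows", "kwargs": {
  "plan": [
    [[0.02,0,0],[0,0,0],0],
    [[0.02,0,0],[0,0,0],0],
    [[0,0,0],[0,0,0],0]
  ]
}}

```text
t: 14.85
tcp_pos: [0.5479, 0.2004, 0.0601]
tcp_rot: [0.66, 0.751, -0.001, 0.001]
wrist_force: [-0.2, -8.6, 1.7]
opening: -0.0005
gripper_force: 4.3
```

Call:
{"fn": "play_rows", "kwargs": {
  "plan": [
    [[0.02,0,0],[0,0,0],0],
    [[0.02,0,0],[0,0,0],0],
    [[0,0,0],[0,0,0],0],
    [[0,0,0],[0,0,0],0]
  ]
}}

```text
t: 15.18
tcp_pos: [0.5478, 0.2008, 0.0601]
tcp_rot: [0.661, 0.751, -0.003, 0.002]
wrist_force: [0.8, -24.6, 4.5]
opening: -0.0001
gripper_force: 12.2
```

```bash
python3 r.py
```

```text
15.1833 [0.5478 0.2008 0.0601] [  0.8031 -24.6163   4.4718]
[313.9596 223.1246] [ 298  200   32   46 1164] [0.5441 0.2201 0.074 ] in tool [ 0.0195 -0.0013 -0.014 ]
```

Hard stop: 25 N with no more motion. I back off, rise and check.

Call:
{"fn": "play_rows", "kwargs": {
  "plan": [
    [[-0.1,0,0],[0,0,0],0],
    [[-0.1,0,0],[0,0,0],0],
    [[0,0,-0.2],[0,0,0],0],
    [[0,0,-0.3],[0,0,0],0],
    [[0,0,-0.4],[0,0,0],0],
    [[0,0,-0.4],[0,0,0],0],
    [[0,0,0],[0,0,0],0],
    [[0,0,0],[0,0,0],0]
  ]
}}

```text
t: 15.9
tcp_pos: [0.5523, 0.1866, 0.1943]
tcp_rot: [0.66, 0.751, 0.003, 0.002]
wrist_force: [-0.4, -0.3, -0.7]
opening: -0.0001
gripper_force: 0.0
```

```bash
python3 r.py; python3 - <<'E'
import cv2,glob,numpy as np
from h import snap
f=sorted(glob.glob('pics/w_*.png'))[-1];a=cv2.imread(f)
s=snap('scene','s9.png')
cv2.imwrite('pics/c9.png',np.hstack([cv2.resize(a[0:300,160:560],(400,300)),cv2.resize(s[120:290,230:430],(400,300))]))
E
```

```text
15.9 [0.5523 0.1866 0.1943] [-0.4489 -0.3202 -0.7163]
[233.6471  86.5147] [232  77   4  20  68] [0.4707 0.2698 0.074 ] in tool [ 0.0927 -0.0712  0.12  ]
[311.4958 155.5   ] [304 147  16  18 236] [0.5442 0.2178 0.074 ] in tool [ 0.0317 -0.0049  0.1203]
```

View pics/c9.png

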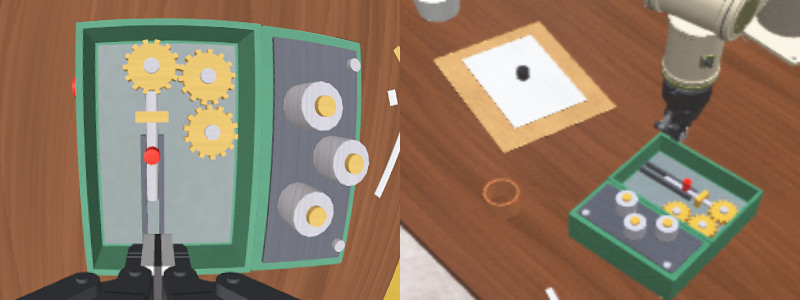

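The bolt has passed through the keeper to the gear, and the cover is untouched on the sheet. One check of the handle–keeper distance (34 mm when home), then hand in.

```bash
python3 - <<'E'
from h import *
s=ctrl.sense()
d=np.linalg.norm((atz('wrist',(312,117),.06,s)-atz('wrist',(311.5,156.5),.078,s))[:2]);print(d)
if d<.0375: print(ctrl.hand_in())
E
```

```text
0.03247046623766743
the job is handed in; nothing more can be done
None
```

The job is handed in, with the verdict not shown: the cover lies centred and square on the cardboard sheet, the bolt is pushed through the keeper to its hard stop (25 N, no more motion), and the arm never went near the tub, cuff or pliers.

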